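Hold the tea strainer ready over the opened tea can

ROBOT

A 6-joint arm with a two-finger parallel gripper is mounted at the origin on the work surface. World frame = base frame: x ahead of the robot, y to its left, z up, the work surface at z = 0. Lengths are in mm, angles in rad, forces in N, time in s.
With the tool pointing down it reaches from about 375 to 825 mm from the base axis. Payload 5.5 kg.
Tool frame: the origin (TCP) lies midway between the tips of the shut fingers; the grasp point (between the pads) lies 19 mm behind it; y points along the fingers, z is the direction in which the jaws open and shut, and the axes are right-handed (so a half turn about y gives the same grasp; the last joint's range is limited). The gripper opens to 85 mm and grips with 20 to 120 N. Pads are 22 mm wide; open, the fingers measure 114 mm over their backs; the gripper's body (76 mm by 85 mm) begins 54 mm behind the grasp point. The pads swing forward as they close: fully open they stand 13 mm farther back than shut.
Start: joints at [1.212, 0.314, -0.047, 1.21, 0, 1.571], TCP at [210.687, 561.788, 231.299] pointing down, gripper open.
Joint ranges: [-2.67, 2.67], [-0.69, 1.73], [-1.03, 1.25], [-2.08, 2.16], [-1.42, 1.45], [-3.14, 3.14]. Speed limits (rad/s): [2.39, 2.39, 3.01, 3.14, 3.14, 3.14].

INTERFACE

Orientations are given as a unit quaternion [w, x, y, z].
In Python, from workcell import * gives the robot as it stands. Calls block until the motion is done:
- move_pose(position, orientation): joint-space move of the TCP to a pose.
- move_linear(position, rot=None, max_speed=150): straight line of the TCP; rot=None keeps the orientation; max_speed is the mean speed in mm/s.
- set_joints(angles): joint-space move.
- release() and close_gripper(f_grip=None): open the fingers fully, or close them until they stop; f_grip is the grip in N (None keeps the last).
- sleep(seconds).
- inverse_kinematics(position, orientation): joint angles nearest the present ones, or None.
- get_state(): the state.
- get_image(name): name is "scene" or "top"; returns the picture (420x560x3 uint8, red, green, blue); there is no depth.
- camera_model(name): a dict with "fovy" (degrees; the focal length in pixels is half the picture's height over the tangent of half this angle, whatever the lens; pixels are square), "cx", "cy" (the principal point, pixels), "R" (3x3) and "t" (3): a world point X has camera coordinates R X + t. Camera axes: x right, y down, z forward; pixel columns grow to the right and rows downward; lengths in mm; the calibration is good to about 2 mm. A picture is of the moment at which its call begins. camera_model takes no time and is no camera call.
A pose or a line that the arm cannot do raises PlanningError and nothing moves.
- sign_off(): hands the job in, once; it reports no verdict.
Trained networks look in the newest picture that a camera, given by its name, has taken for a name from the list of things; names that differ only in an ending like _2 or _b are one class to them, and where a whole thing is asked for, a point or a joint stands for the part that bears it (a point fixed in the world has none). Each returns a list of dicts, best first, with "p" (0 to 1); they miss things now and then, are a little off and sometimes report something else, mostly with a low value. They report only what shows in the picture. A call takes as long as a camera call. They do not tell look-alikes from the thing itself.
- recognise(camera, thing): "at" ([column, row] in pixels, amid what is visible of it).
The state is a dict: "t": time; "qpos": joint angles; "qd": joint speeds; "tau": joint torques, N m; "tool_pos": TCP position; "eef_rot": TCP orientation; "force": force on the tool from outside, world axes, zero at the start; "ft_torque": the same for the moment, N m; "opening": finger opening in mm.
Only numpy, scipy, OpenCV 4.12 (cv2) and the standard library are available. Lean on these libraries where they do the work, as an engineer would, in place of code of your own. Each camera call takes 0.05 s, during which the arm holds its last target.

TASK

Press the sprung lever beside the steel tea can down until it catches and stays down by itself, which swings the can's lid open. Then pick up the tea strainer by its wooden handle, carry it over the steel frame and hold it level and centred over the can's open mouth, a finger's breadth (about 15 mm) above the rim, with its handle pointing straight away from the open lid, ready for tea to be poured. Do not touch the can or the frame with the strainer, leave the other things where they stand, and finish still holding the strainer in the air there: do not set it down or let go.

Things in the scene. Friction and masses are not known exactly. Their poses are not given: they have to be found in the camera images.
- tea_can: round steel can, 104 mm across and 130 mm tall, fixed to the table; origin at the centre of its underside, z up. Its lid hinge and lever are on its +y side. The lid is a 108 mm disc that covers the mouth, hinged 62 mm from the can's axis on the +y side, 134 mm up; open, it stands upright there to 250 mm above the table
- can_mouth (a point): centre of the can's mouth, on its axis at the height of the rim (130 mm above the table); axes as the can's; the mouth is 94 mm wide inside
- press_lever (a joint): angle of the lid lever, rad: 0 up (lid shut), 0.55 fully down (lid open at 90 degrees). A spring pushes it back up until about 0.42 (at most about 8 N at the pad); beyond that a detent snaps it down to 0.55 and holds it
- lever_pad (a point): centre of the upper face of the lever's pad (32 x 34 mm), 100 mm outward (+y of the can) from the lid hinge; it moves with the lever. At the start it is about 164 mm above the table; fully down it has sunk by 54 mm. Press it straight down. The lid swings up to stand between the pad and the can, 85 mm or more from the pad's centre
- strainer: tea strainer, 120 g or so: a round steel basket (48 mm across at the underside, 72 mm at the rim, 34 mm deep) with a wooden handle along its -y axis; origin at the centre of the basket's underside, z up. The handle is 16 mm wide and 13.5 mm tall, runs from 52 to 170 mm from the basket's axis, and its top is 40 mm above the underside.
- strainer_grip (a point): a point inside the strainer's handle, 95 mm from the basket's axis and half-way up the handle (33 mm above the underside): the place to grip it from above; axes as the strainer's. At the start the strainer lies level on a wooden stand with a 12 mm thick floor; a post under the handle's far end (154 to 166 mm from the basket's axis) carries it
- strainer_bottom (a point): centre of the underside of the strainer's basket, its lowest point; axes as the strainer's
- frame: painted steel frame fixed on the table between strainer and can: two posts and three bars along its x axis, 312 mm long, 50 mm wide at the feet, top 160 mm above the table; origin at the middle of its foot
- cup_a: white ceramic cup, 74 mm across, 75 mm tall, origin under its centre; leave alone
- cup_b: white ceramic cup, 74 mm across, 75 mm tall, origin under its centre; leave alone
- grater: flat steel grater lying in an aluminium tray, 85 x 215 mm, origin under its centre; leave alone
- colander: plastic colander, 190 mm across, 70 mm tall, origin under its centre; leave alone
- spoon: wooden spoon lying on the table, 240 mm long; leave alone
- jar: steel jar, 80 mm across, 110 mm tall, origin under its centre; leave alone
There are look-alikes about, which are no part of the job. What is shaped like the tea_can but blue is not meant.

How it is judged (in metres and radians):
On the way, in this order (a step that is already met when the one before it is completed fails the run):
1. the lever has been pressed down and stays down by itself, the lid open (value of joint press_lever above 0.5 rad and contact force between the fingers and tea_can below 0.2 N), for 0.3 s.
2. the strainer is carried above the frame, clear of its top (z of strainer_bottom in the frame of frame above 0.163 m and y of strainer_bottom in the frame of frame between -0.05 and 0.05 m).
At the end, for the whole second after the job is handed in: Lever down in its detent (over 0.5 rad); strainer held still by the fingers, not touching the can: underside 5 to 28 mm above the rim, within 10 mm of the mouth's centre seen from above, level within 8 degrees, handle within 12 degrees of straight away from the lid (value of joint press_lever above 0.5 rad and horizontal distance between strainer_bottom and can_mouth below 0.01 m and z of strainer_bottom in the frame of can_mouth between 0.005 and 0.028 m and angle between strainer's own z axis and vertical below 0.14 rad and angle between the y axis of strainer and the y axis of tea_can, either way round below 0.22 rad and y of strainer_grip in the frame of tea_can below -0.05 m and contact force between the fingers and strainer above 1 N and contact force between strainer and tea_can below 0.1 N and linear speed of strainer below 0.02 m/s and angular speed of strainer below 0.15 rad/s); the arm keeps its last pose, push and grip.
It fails at once if the strainer touches the can, its lid or its lever (contact force between strainer and tea_can above 1 N).
It fails at once if the strainer strikes the frame (contact force between strainer and frame above 1 N).
It fails at once if a cup, the grater, the colander, the spoon or the jar is displaced by more than 25 mm (distance of any of cup_a, cup_b, grater, colander, spoon, jar from where it was at the start of the episode above 0.025 m).
It also fails if it takes over 64 s, if anything falls off the work surface, if the arm or the gripper's body presses on something with over 40 N, if the wrist force passes 120 N, or if a joint passes its speed limit or range.

## Working session

There is one attempt and no reset: what is moved stays moved. The work goes in short steps, each a Python script; the robot and the scene stay as the last script left them, time stands still between calls to the robot, and variables do not carry over. Pictures are saved under pics/ and viewed, and the job is handed in when it is done.

```bash
mkdir -p pics; ls; python3 - <<'E'
from workcell import *
import cv2
for n in ["scene","top"]:
    im=get_image(n); cv2.imwrite(f"pics/{n}0.png",im[:,:,::-1])
    m=camera_model(n); print(n,m)
    for th in ["tea_can","press_lever","lever_pad","strainer","strainer_grip","frame","can_mouth"]:
        try: print(th,[(d["at"],round(d["p"],2)) for d in recognise(n,th)][:4])
        except Exception as e: print(th,e)
s=get_state();print(s)
E
```

```text
pics
scene {'fovy': 56.6485774432168, 'cx': 277.8287310979272, 'cy': 202.66912793547294, 'R': array([[-0.13181826,  0.99115105, -0.01560562],
       [ 0.62790249,  0.07130535, -0.77501872],
       [-0.76704786, -0.11196043, -0.63174556]]), 't': array([  94.73017851, -240.7429497 , 1687.40450409])}
tea_can [([340.9, 211.7], 0.76), ([395.5, 258.5], 0.62)]
press_lever [([456.2, 244.4], 0.69), ([388.0, 188.2], 0.67)]
lever_pad [([387.8, 188.6], 0.46)]
strainer [([215.9, 225.0], 0.76), ([274.5, 251.5], 0.16)]
strainer_grip [([216.8, 221.2], 0.83), ([176.3, 261.2], 0.64)]
frame [([246.7, 211.1], 0.58), ([283.7, 199.2], 0.58)]
can_mouth [([397.2, 262.1], 0.91), ([342.2, 212.0], 0.89), ([283.3, 201.7], 0.23)]
top {'fovy': 49.184664032394565, 'cx': 278.968080754975, 'cy': 208.8167850336476, 'R': array([[-2.42495054e-02, -9.99692557e-01, -5.17233296e-03],
       [-9.82433881e-01,  2.47878177e-02, -1.84957383e-01],
       [ 1.85028729e-01,  5.96350097e-04, -9.82732931e-01]]), 't': array([   6.45403608,  558.41139844, 1390.92578438])}
tea_can [([168.4, 166.1], 0.69), ([216.9, 229.0], 0.55)]
pres
[... 317 characters left out ...]
, 0.76), ([172.6, 165.1], 0.57), ([416.4, 286.3], 0.22)]
{'t': 0.8, 'qpos': array([ 1.21196763e+00,  3.13450033e-01, -4.71083291e-02,  1.21023798e+00,
       -7.55419830e-07,  1.57080216e+00]), 'qd': array([-0.00042074,  0.00096522,  0.00124912,  0.00060656,  0.00134748,
        0.00020369]), 'tau': array([ 1.33035133e-03, -5.39393127e+01,  3.40030074e+01,  1.28225645e-03,
       -6.20803053e-05, -4.11932206e-06]), 'tool_pos': array([210.69850049, 561.76280576, 231.3258149 ]), 'eef_rot': array([-0.69575615,  0.69575625, -0.12618734,  0.12618787]), 'force': array([-0.65572093, -0.48934047, -1.25118676]), 'ft_torque': array([-0.00768309,  0.00450069,  0.00670748]), 'opening': 85.4390445672809}
```

View pics/scene0.png

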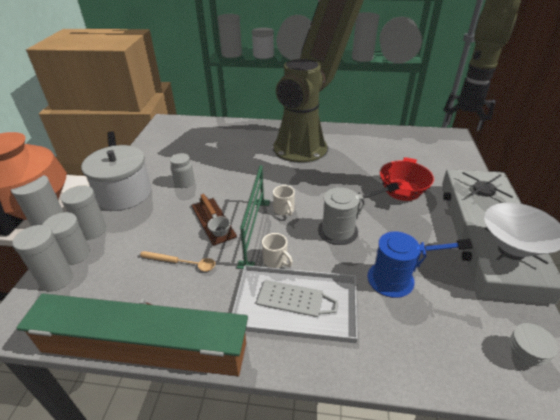

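View pics/top0.png

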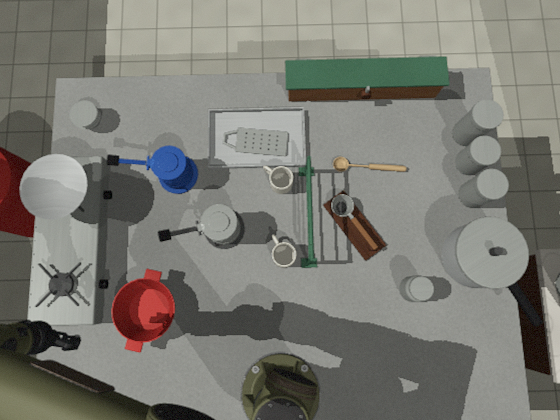

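```bash
python3 - <<'E'
import cv2
a=cv2.imread('pics/top0.png')
cv2.imwrite('pics/top0z1.png',cv2.resize(a[120:290,90:290],None,fx=4,fy=3.5,interpolation=cv2.INTER_CUBIC)[:600])
cv2.imwrite('pics/top0z2.png',cv2.resize(a[140:290,270:470],None,fx=4,fy=4,interpolation=cv2.INTER_CUBIC))
a=cv2.imread('pics/scene0.png')
cv2.imwrite('pics/scene0z.png',cv2.resize(a[140:340,160:480],None,fx=2.5,fy=2.5,interpolation=cv2.INTER_CUBIC))
E
```

```text
(no output)
```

View pics/top0z1.png

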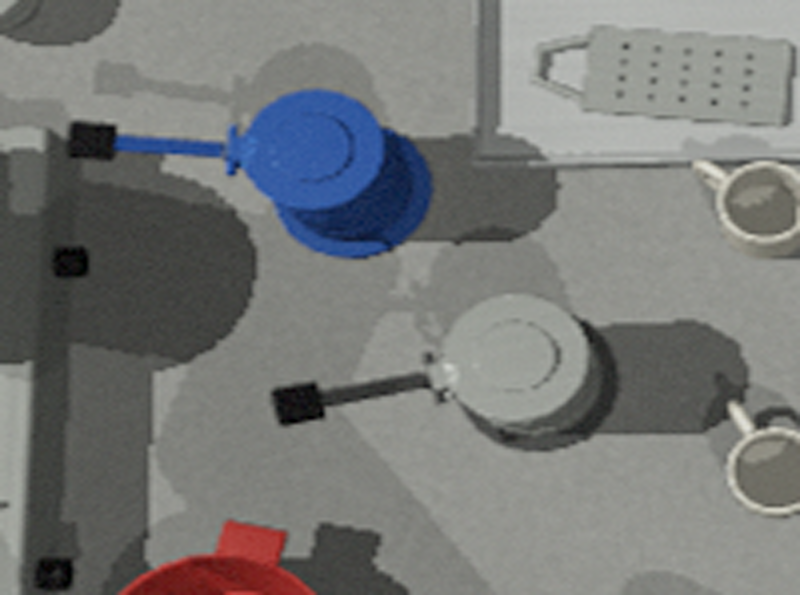

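View pics/top0z2.png

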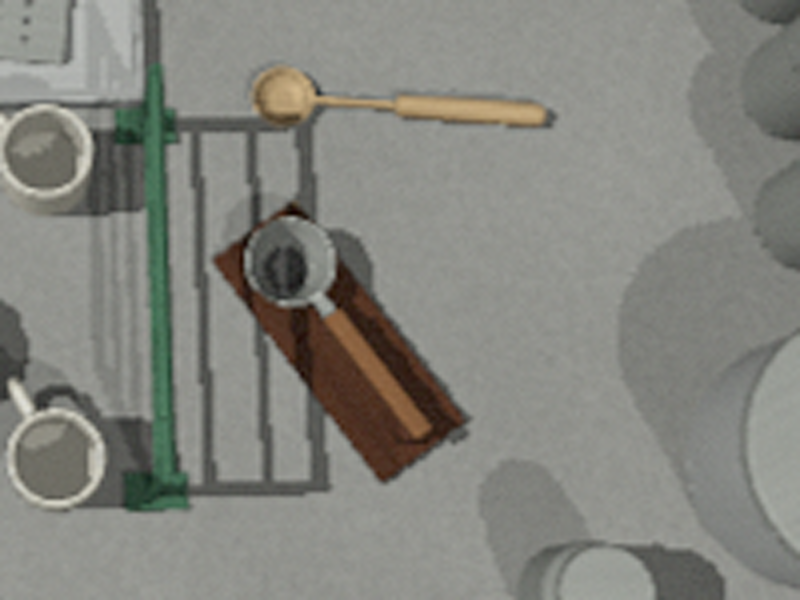

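View pics/scene0z.png

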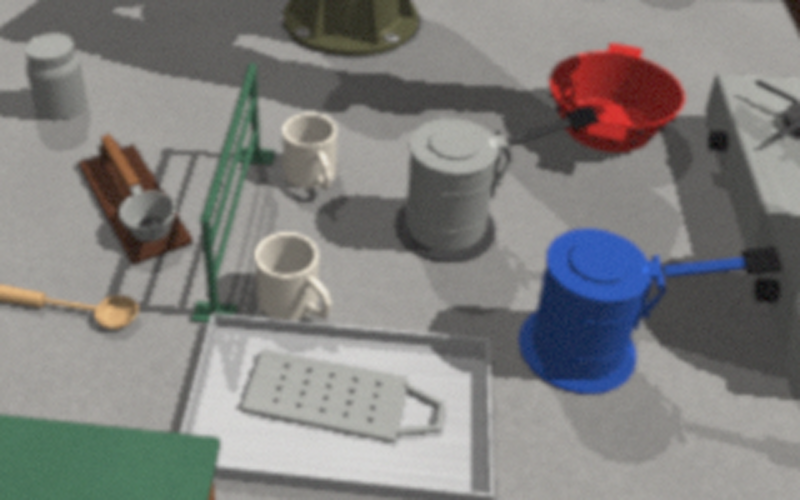

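The scene view shows the grey tea can at about (342,212) with its black lever pad at (390,186), the blue look-alike at (397,262), and the strainer basket at (219,225) on its brown stand. The green frame runs from (261,167) to (243,226). In the top view the grey lid is at (219,222), the pad at (165,235), the basket rim at (342,205) and the handle's end at (376,248).

```bash
cat > h.py <<'E'
import numpy as np
from workcell import *
def ray(n,px):
    m=camera_model(n); f=210/np.tan(np.radians(m["fovy"])/2)
    d=np.array([(px[0]-m["cx"])/f,(px[1]-m["cy"])/f,1.0]); R=np.array(m["R"]);t=np.array(m["t"])
    return -R.T@t, R.T@d
def atz(n,px,z):
    c,d=ray(n,px); return c+d*(z-c[2])/d[2]
def proj(n,X):
    m=camera_model(n); f=210/np.tan(np.radians(m["fovy"])/2)
    p=np.array(m["R"])@np.array(X,float)+np.array(m["t"]); return np.array([m["cx"]+f*p[0]/p[2],m["cy"]+f*p[1]/p[2]])
def tri(a,b):
    A=np.zeros((3,3));v=np.zeros(3)
    for n,p in (("top",a),("scene",b)):
        c,d=ray(n,p); d=d/np.linalg.norm(d); P=np.eye(3)-np.outer(d,d); A+=P; v+=P@c
    return np.linalg.solve(A,v)
E
python3 - <<'E'
from h import *
np.set_printoptions(precision=1,suppress=True)
for nm,a,b,z in [("lid",(219,222.3),(342,197),138),("pad",(164.5,235),(390.4,186),164),("basket",(342.5,205.3),(218.8,225.2),46),("hend",(375.7,248),(202.8,196),52),("hnear",(352,217),(214.8,214.8),52),("f1",(308.3,157.5),(242.8,226),160),("f2",(311,260),(260.8,167.2),160)]:
    print(nm,tri(a,b),atz("top",a,z),atz("scene",b,z))
E
```

```text
lid [506.4 171.  137.7] [506.3 169.8 138. ] [506.6 172.1 138. ]
pad [468.9 319.2 164.7] [469.2 322.8 164. ] [469.  315.9 164. ]
basket [ 567.8 -210.3   36.5] [ 565.8 -208.4   46. ] [ 577.8 -207.3   46. ]
hend [ 428.6 -304.9   39. ] [ 427.6 -303.4   52. ] [ 444.6 -297.3   52. ]
hnear [ 527.6 -235.3   43.9] [ 526.6 -235.4   52. ] [ 536.7 -230.5   52. ]
f1 [691.4 -98.2 157.9] [690.8 -98.2 160. ] [693.6 -97.4 160. ]
f2 [388.8 -97.4 148.7] [387.7 -94.9 160. ] [405.3 -95.9 160. ]
```

```bash
cat > ov.py <<'E'
from h import *
import cv2
def R2(a): return np.array([[np.cos(a),-np.sin(a)],[np.sin(a),np.cos(a)]])
def place(pts,x,y,yaw,z0=0):
    pts=np.array(pts,float); o=pts.copy(); o[:,:2]=pts[:,:2]@R2(yaw).T+[x,y]; o[:,2]+=z0; return o
def circ(r,z,n=60):
    t=np.linspace(0,2*np.pi,n); return np.c_[r*np.cos(t),r*np.sin(t),0*t+z]
def rect(x0,x1,y0,y1,z): return [[x0,y0,z],[x1,y0,z],[x1,y1,z],[x0,y1,z],[x0,y0,z]]
def strainer(x,y,yaw,z=12): return [place(c,x,y,yaw,z) for c in (circ(36,34),circ(24,0),rect(-8,8,-170,-52,40),rect(-8,8,-170,-52,26.5))]
def can(x,y,yaw): return [place(c,x,y,yaw) for c in (circ(54,136),circ(52,0),rect(-16,16,162-17,162+17,164))]
def frame(x,y,yaw): return [place(c,x,y,yaw) for c in (rect(-156,156,-25,25,0),[[-156,0,160],[156,0,160]])]
def draw(cam,src,crop,out,polys):
    a=cv2.imread(src); x0,y0,x1,y1=crop; s=min(800/(x1-x0),600/(y1-y0)); s=int(s)
    a=cv2.resize(a[y0:y1,x0:x1],None,fx=s,fy=s,interpolation=cv2.INTER_CUBIC)
    for p in polys:
        q=np.array([(proj(cam,P)-[x0,y0]+.5)*s for P in p]); cv2.polylines(a,[q.round().astype(int).reshape(-1,1,2)],False,(0,255,255),1)
    return a
def show(tag,top,scene,S,C,F):
    P=strainer(*S)+can(*C)+frame(*F)
    cv2.imwrite(f'pics/{tag}_t.png',draw('top',top,(150,150,390,270),0,P))
    cv2.imwrite(f'pics/{tag}_s.png',draw('scene',scene,(190,150,405,260),0,P))
E
python3 - <<'E'
from ov import *
S=(566,-208,np.arctan2(138,95)-np.pi/2) # +y axis dir = from hend to basket
C=(506.4,170.5,np.arctan2(150.,-37.5)-np.pi/2)
F=(540,-97,np.pi/2)
print(S,C); show('o1','pics/top0.png','pics/scene0.png',S,C,F)
E
```

```text
(566, -208, np.float64(-0.6029021631494124)) (506.4, 170.5, np.float64(0.24497866312686423))
```

View pics/o1_t.png

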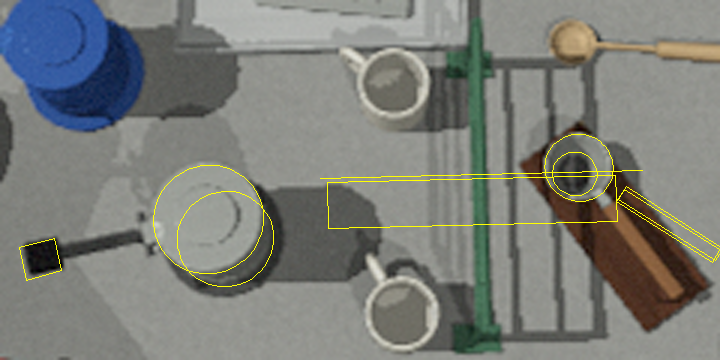

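View pics/o1_s.png

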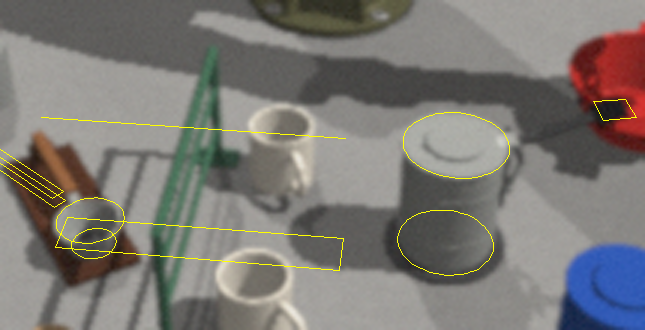

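```bash
python3 - <<'E'
from ov import *
S=(567,-209,np.arctan2(95,138)-np.pi/2)
C=(506.4,170.5,np.arctan2(150.,-37.5)-np.pi/2)
F=(540,-97,0.01)
print(S,C); show('o2','pics/top0.png','pics/scene0.png',S,C,F)
E
```

```text
(567, -209, np.float64(-0.9678941636454842)) (506.4, 170.5, np.float64(0.24497866312686423))
```

View pics/o2_t.png

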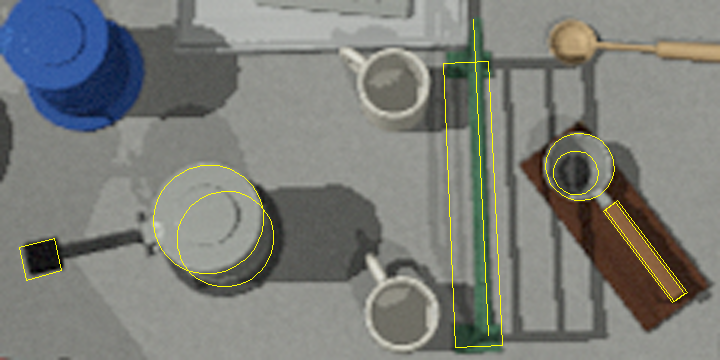

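View pics/o2_s.png

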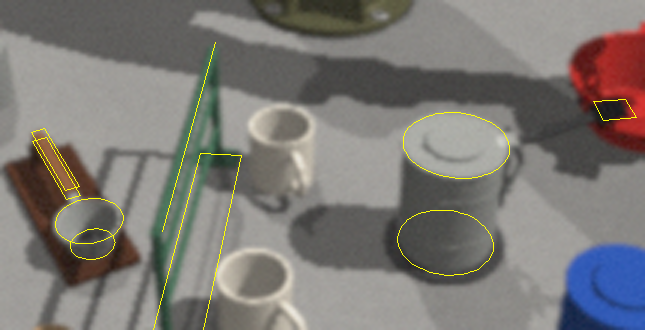

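```bash
cat >> h.py <<'E'
from scipy.spatial.transform import Rotation
def quat(p):
    z=np.array([np.cos(p),np.sin(p),0]);y=np.array([0,0,-1.]);M=np.c_[np.cross(y,z),y,z]
    q=Rotation.from_matrix(M).as_quat(); return [q[3],q[0],q[1],q[2]]
E
python3 - <<'E'
from h import *
np.set_printoptions(precision=2,suppress=True)
for nm,P,ps in [("pad",(467,327.7,190),[.245,.245+np.pi,.245-np.pi/2,.245+np.pi/2]),("grip",(488.8,-262.9,28),[-.968,-.968+np.pi]),("lift",(488.8,-262.9,235),[-.968,-.968+np.pi]),("fin",(529.4,78.3,161),[.245,.245+np.pi]),("finhi",(529.4,78.3,235),[.245,.245+np.pi])]:
    for p in ps: print(nm,round(p,2),inverse_kinematics(list(P),quat(p)))
E
```

```text
pad 0.24 [ 0.61  0.28 -0.19  1.1   0.    1.94]
pad 3.39 [ 0.61  0.28 -0.19  1.1   0.   -1.2 ]
pad -1.33 [ 0.61  0.28 -0.19  1.1   0.   -2.77]
pad 1.82 [ 0.61  0.28 -0.19  1.1   0.    0.37]
grip -0.97 [-0.49  0.4  -0.43  0.74  0.    2.05]
grip 2.17 [-0.49  0.4  -0.43  0.74  0.   -1.1 ]
lift -0.97 [-0.49  0.23 -0.15  1.19  0.    2.05]
lift 2.17 [-0.49  0.23 -0.15  1.19  0.   -1.1 ]
fin 0.24 [ 0.15  0.23 -0.32  1.02  0.    1.47]
fin 3.39 [ 0.15  0.23 -0.32  1.02  0.   -1.67]
finhi 0.24 [ 0.15  0.19 -0.2   1.18  0.    1.47]
finhi 3.39 [ 0.15  0.19 -0.2   1.18  0.   -1.67]
```

```bash
python3 - <<'E'
from h import *
import cv2
np.set_printoptions(precision=1,suppress=True)
close_gripper(20)
move_pose([467,327.7,190],quat(.245))
f0=get_state()["force"]
for z in (160,145,130,120,113):
    move_linear([467,327.7,z],max_speed=60); s=get_state(); print(z,s["tool_pos"],s["force"]-f0)
move_linear([467,327.7,200],max_speed=100)
sleep(.4); s=get_state(); print(s["t"],s["force"])
move_linear([440,250,260])
for n in ["scene","top"]:
    cv2.imwrite(f"pics/{n}1.png",get_image(n)[:,:,::-1])
E
```

```text
160 [466.9 329.3 160.1] [-0.8  1.6  6.7]
145 [466.9 328.8 145.1] [-1.2  5.1  5.1]
130 [466.3 326.8 129.2] [-0.2 -0.4 -0. ]
120 [466.6 327.2 119.3] [ 0.1  0.6 -0.5]
113 [468.  328.2 114.5] [-1.1 -1.7  9.6]
6.3333 [-0.  -0.1  0.1]
```

View pics/scene1.png

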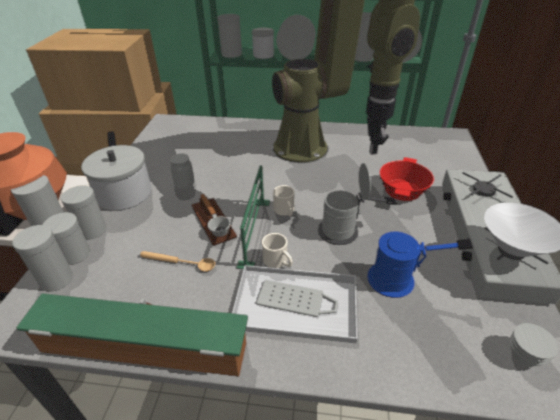

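View pics/top1.png

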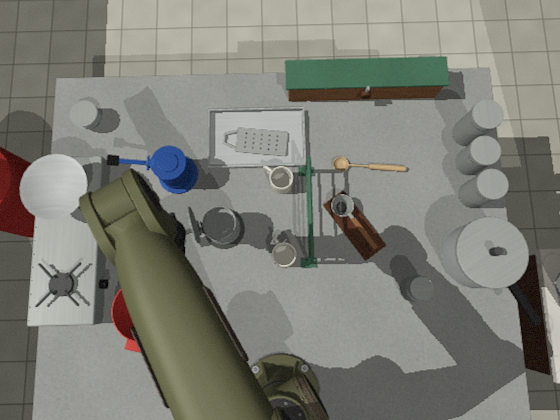

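The lid now stands open (scene ~(363,183)), the mouth is visible at ~(341,200), and the finger force is zero. I'll refine the mouth position on the open rim, then grasp.

```bash
python3 - <<'E'
from ov import *
def can(x,y,yaw): 
    h=lambda u,z:[u,62,z]
    return [place(c,x,y,yaw) for c in (circ(52,130),circ(47,130),[h(-54,134),h(-54,250),h(54,250),h(54,134)])]
C=(506.4,170.5,.245)
for cam,crop in (('top',(170,190,270,265)),('scene',(300,160,400,235))):
    P=can(*C); cv2.imwrite(f'pics/o3_{cam}.png',draw(cam,f'pics/{cam}1.png',crop,0,P))
a=np.hstack([cv2.imread('pics/o3_top.png'),cv2.imread('pics/o3_scene.png')]);cv2.imwrite('pics/o3.png',cv2.resize(a,(800,300)))
E
```

```text
(no output)
```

View pics/o3_top.png

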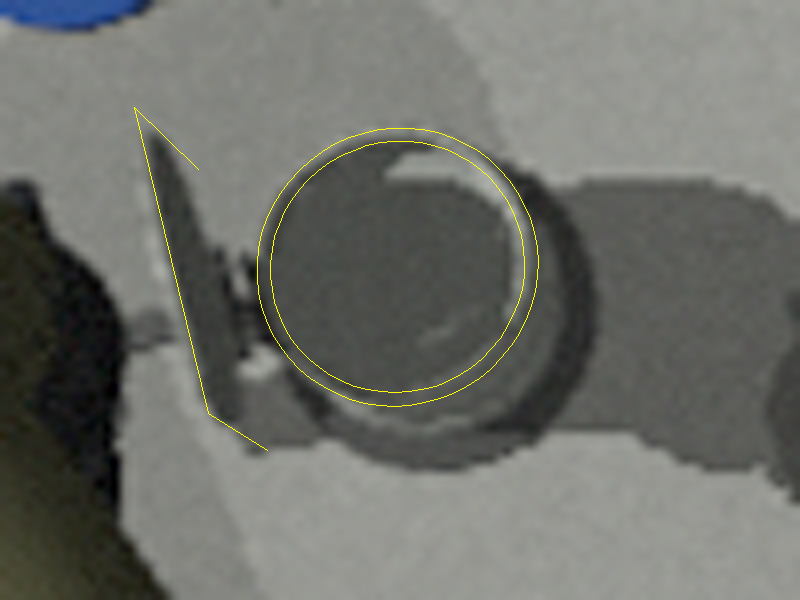

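View pics/o3_scene.png

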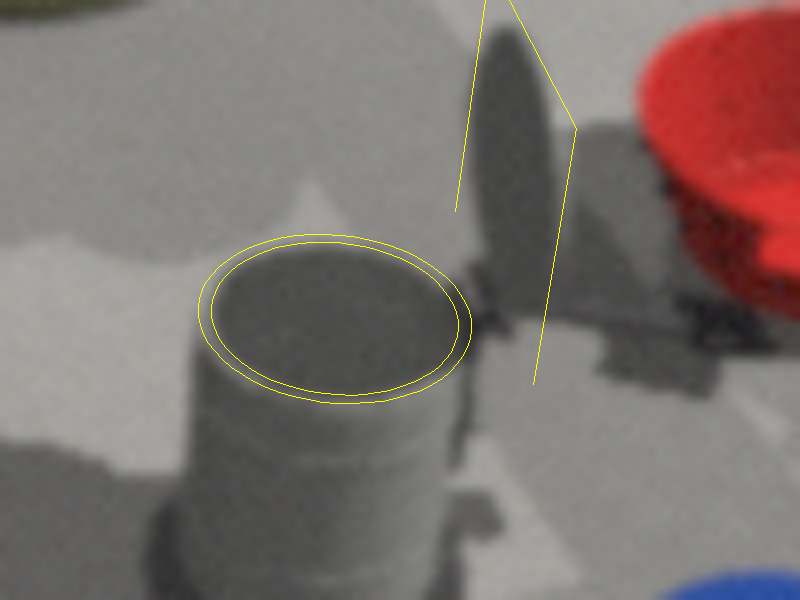

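```bash
python3 - <<'E'
from h import *
import cv2
np.set_printoptions(precision=1,suppress=True)
move_linear([400,150,330])
release()
p=-.968
move_pose([488.8,-262.9,180],quat(p))
move_linear([488.8,-262.9,90])
for n in ["scene","top"]:
    cv2.imwrite(f"pics/{n}2.png",get_image(n)[:,:,::-1])
print(get_state()["t"],get_state()["tool_pos"])
a=cv2.imread('pics/scene2.png')[150:270,150:310];cv2.imwrite('pics/scene2z.png',cv2.resize(a,None,fx=5,fy=5,interpolation=2))
E
```

```text
11.5417 [ 489.9 -263.3   91.4]
```

View pics/scene2z.png

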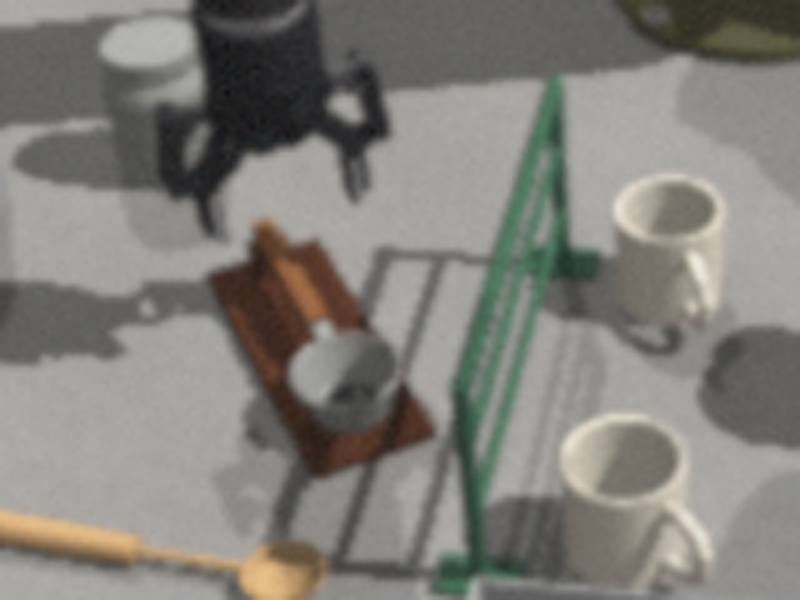

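View pics/top2.png

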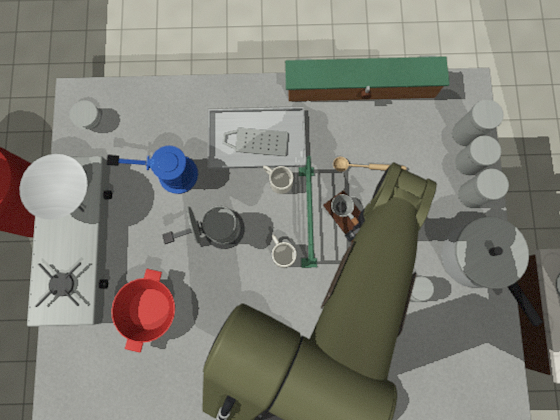

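```bash
python3 - <<'E'
from ov import *
def can(x,y,yaw): 
    return [place(c,x,y,yaw) for c in (circ(52,130),circ(47,130),circ(52,0))]
for C in [(506.4,170.5,.245)]:
  for cam,crop in (('top',(170,190,270,265)),('scene',(300,160,400,235))):
    P=can(*C); cv2.imwrite(f'pics/o4_{cam}.png',draw(cam,f'pics/{cam}2.png',crop,0,P))
    cv2.imwrite(f'pics/o4_{cam}n.png',draw(cam,f'pics/{cam}2.png',crop,0,[]))
E
```

```text
(no output)
```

View pics/o4_top.png

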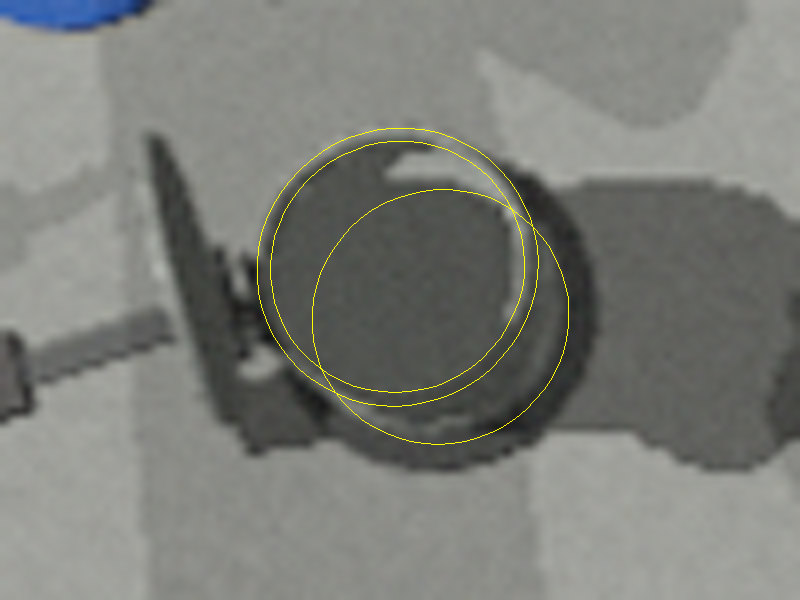

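View pics/o4_topn.png

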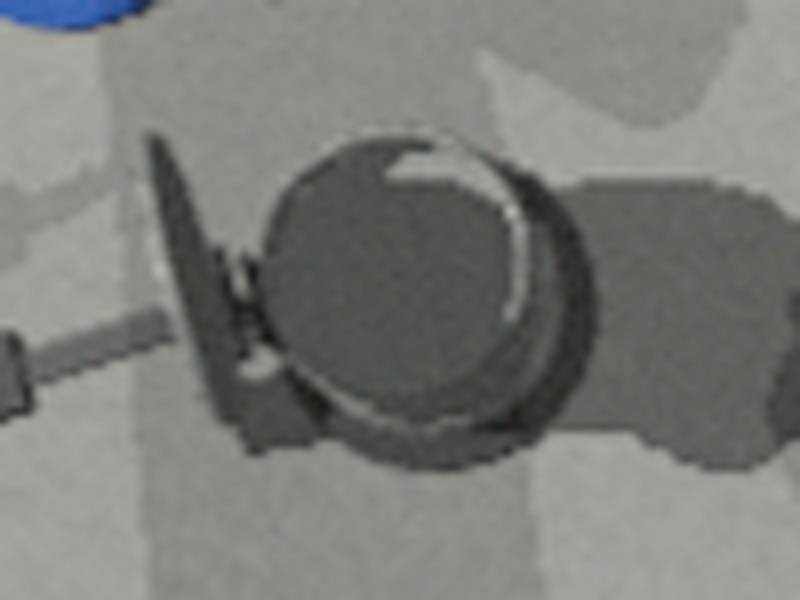

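View pics/o4_scene.png

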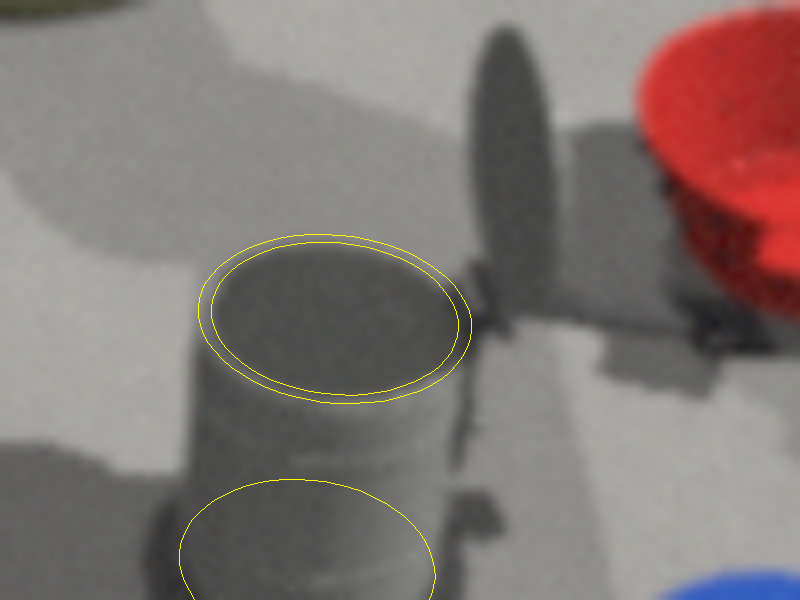

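Rim overlay agrees with both cameras to about 2 mm, and the gripper straddles the handle. I'm grasping now.

```bash
python3 - <<'E'
from h import *
import cv2
np.set_printoptions(precision=2,suppress=True)
p=-.968
move_linear([488.8,-262.9,27],max_speed=80)
s=get_state();print(s["tool_pos"],s["force"])
close_gripper(60)
s=get_state();print(s["tool_pos"],s["force"],s["opening"])
move_linear([488.8,-262.9,60],max_speed=60)
move_linear([488.8,-262.9,240])
s=get_state();print(s["t"],s["tool_pos"],s["force"],s["ft_torque"],s["opening"])
for n in ["scene","top"]:
    cv2.imwrite(f"pics/{n}3.png",get_image(n)[:,:,::-1])
E
```

```text
[ 489.19 -263.1    27.38] [-0.25 -0.31 -0.91]
[ 489.05 -263.12   27.34] [-0.35  0.45  3.06] 15.213616092619917
15.1667 [ 488.27 -262.6   239.  ] [ 0.08 -0.16 -0.08] [-0.03  0.06 -0.07] 14.881253741886505
```

View pics/scene3.png

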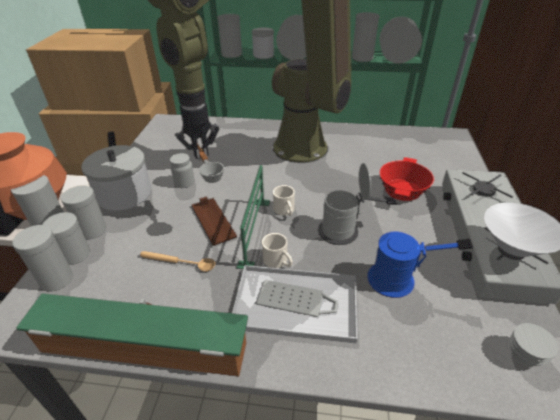

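View pics/top3.png

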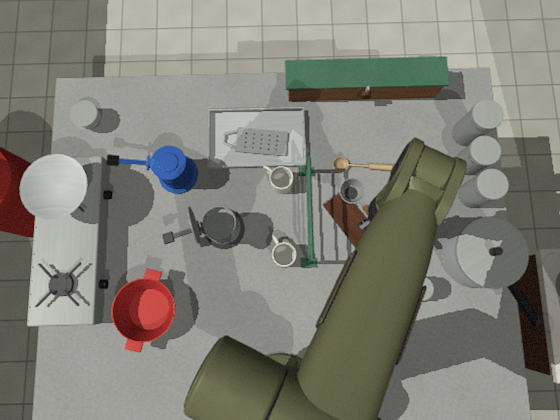

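```bash
python3 - <<'E'
from ov import *
S=(566.5,-208.7,-.968,12+212)
P=strainer(*S)
cv2.imwrite('pics/o5.png',np.hstack([draw('scene','pics/scene3.png',(180,130,240,190),0,P)[:600,:400],draw('top','pics/top3.png',(330,160,390,220),0,P)[:600,:400]]) )
a=draw('scene','pics/scene3.png',(180,130,240,190),0,P);b=draw('top','pics/top3.png',(330,160,390,220),0,P)
cv2.imwrite('pics/o5.png',cv2.resize(np.hstack([a,b]),(800,400)))
E
```

```text
(no output)
```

View pics/o5.png

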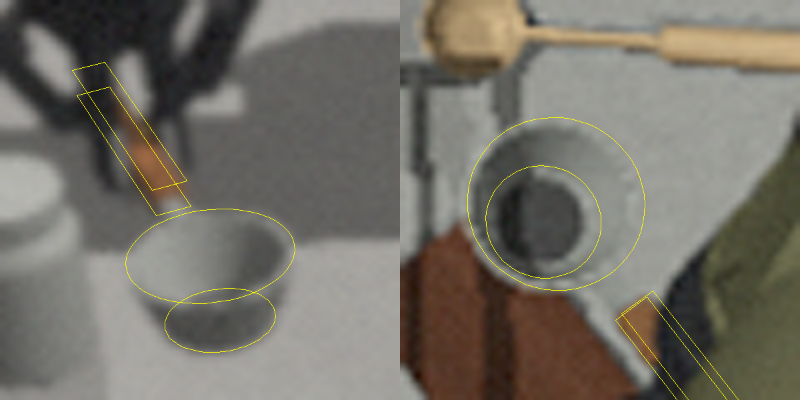

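```bash
python3 - <<'E'
from h import *
import cv2
np.set_printoptions(precision=2,suppress=True)
q=quat(.245); d=np.array([-np.sin(.245),np.cos(.245)])
fin=np.array([506.4,170.])-95*d; pre=fin-100*d
move_linear([*pre,240],q,max_speed=120)
s=get_state();print(s["t"],s["tool_pos"],s["opening"])
move_linear([*fin,240],max_speed=80)
move_linear([*fin,180],max_speed=50)
sleep(.5)
s=get_state();print(fin,s["t"],s["tool_pos"],s["eef_rot"],q,s["opening"])
for n in ["scene","top"]:
    cv2.imwrite(f"pics/{n}4.png",get_image(n)[:,:,::-1])
from ov import *
P=strainer(506.4,170,.245,12+180-27.3)+[place(c,506.4,170,.245) for c in (circ(52,130),circ(47,130))]
for cam,crop in (('top',(190,190,270,250)),('scene',(300,150,380,210))):
    cv2.imwrite(f'pics/o6_{cam}.png',draw(cam,f'pics/{cam}4.png',crop,0,P))
E
```

```text
17.5167 [553.6  -19.6  240.02] 14.805949430609529
[529.44  77.84] 20.7667 [529.44  77.83 180.03] [ 0.56 -0.56  0.44 -0.44] [np.float64(-0.557350052657343), np.float64(0.557350052657343), np.float64(-0.4351562004646803), np.float64(0.4351562004646803)] 14.437425864962442
```

View pics/o6_top.png

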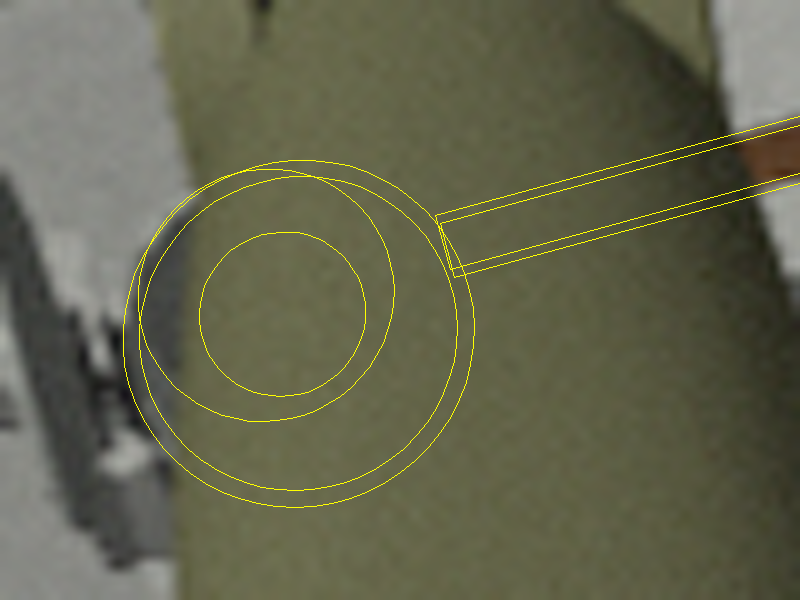

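View pics/o6_scene.png

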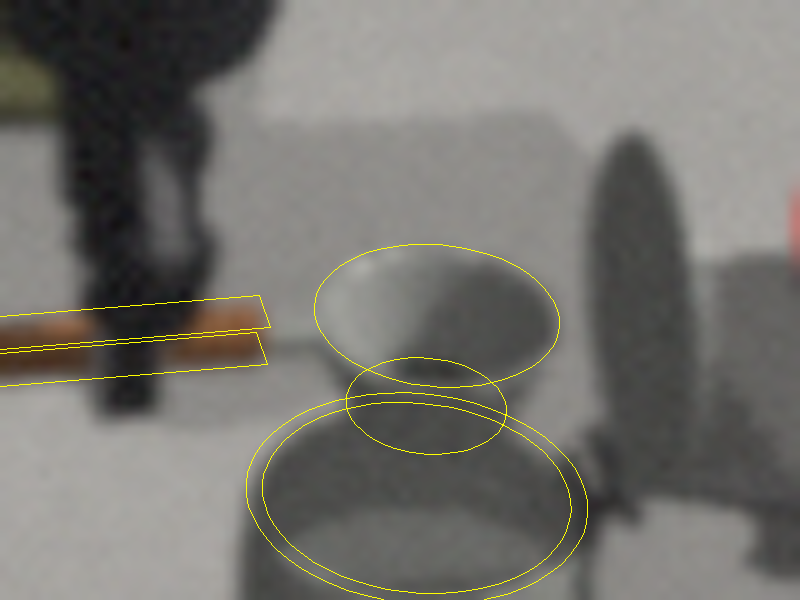

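View pics/scene4.png

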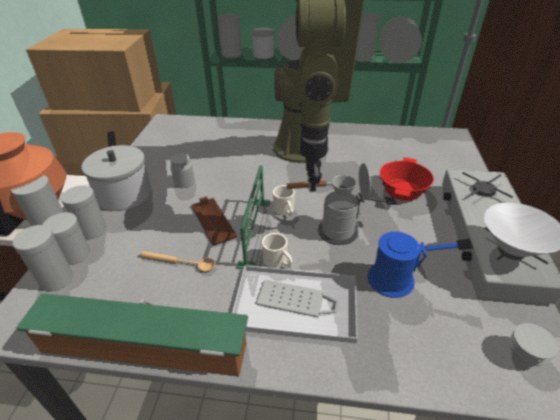

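```bash
python3 - <<'E'
from h import *
import cv2
np.set_printoptions(precision=2,suppress=True)
move_linear([529.44,77.84,161],max_speed=30)
sleep(.8)
s=get_state();print(s["t"],s["tool_pos"],s["force"],s["opening"])
for n in ["scene","top"]:
    cv2.imwrite(f"pics/{n}5.png",get_image(n)[:,:,::-1])
from ov import *
P=strainer(506.4,170,.245,12+161-27.3)+[place(c,506.4,170,.245) for c in (circ(52,130),circ(47,130))]
for cam,crop in (('top',(190,190,310,250)),('scene',(300,150,380,210))):
    cv2.imwrite(f'pics/o7_{cam}.png',draw(cam,f'pics/{cam}5.png',crop,0,P))
E
```

```text
22.45 [529.42  77.84 160.98] [-0.44  0.88 -1.68] 14.948628788441233
```

View pics/o7_top.png

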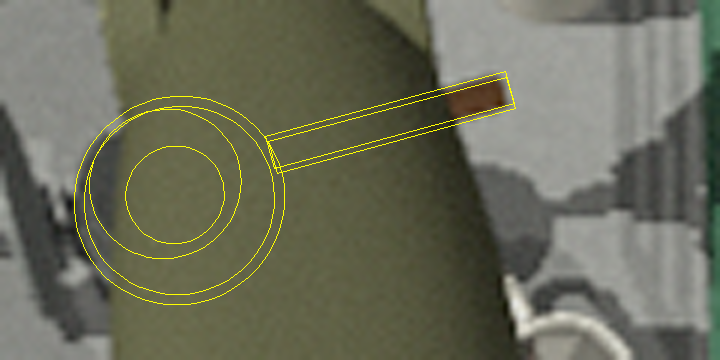

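View pics/o7_scene.png

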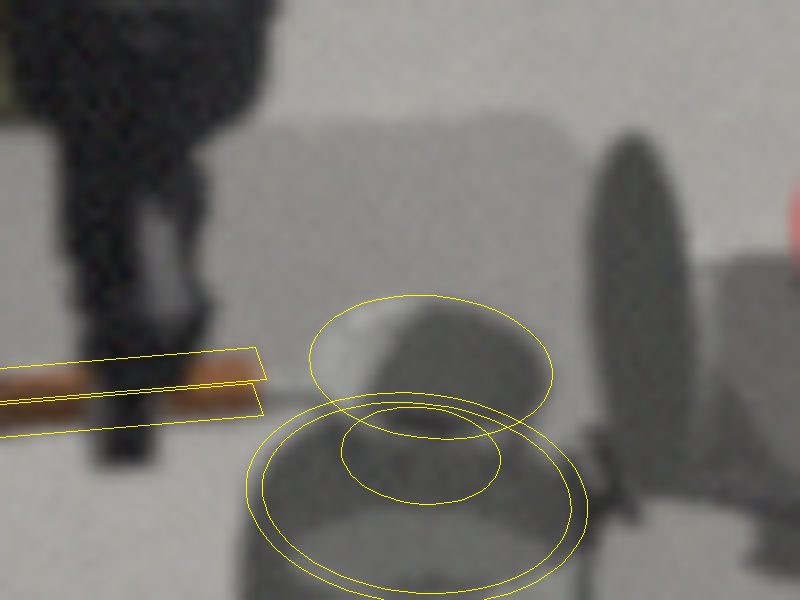

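```bash
python3 - <<'E'
from h import *
s=get_state();print(abs(s["qd"]).max(),s["opening"],s["t"])
sign_off()
E
```

```text
0.0019115391273875188 15.085503685042886 22.55
the job is handed in; nothing more can be done
```

I pressed the grey can's lever until it caught, gripped the strainer by its handle and carried it over the frame. I handed the job in at 22.6 s of the 64 s with the strainer held over the can's mouth. `sign_off` gives no verdict, so the result rests on my own checks.

- **Lever:** it went past its catch at about 130 mm, and the push was about 10 N at the bottom. After I backed off, the force on the tool read zero. Every later picture showed the lid standing open.
- **Carrying:** the strainer's underside was planned to pass at about 225 mm, well above the frame's 160 mm top.
- **Final pose:** the planned underside is about 15 mm above the rim, with the handle pointing straight away from the lid. The arm had stopped, and the fingers held the handle at about 15 mm opening.
- **Scene camera:** the basket and can rim match the model to about 2 mm, and the strainer looks level and may sit 1–2 mm lower than planned.
- **Top camera:** the arm hides the basket, so only the handle's end could be checked. It sits about 3 mm nearer the lid than planned, which the scene camera does not show. I left that as it was, because the limit is 10 mm.

I did not measure the contact forces on the can or the frame. I only looked for displaced things in the pictures, and none seemed to have moved.

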